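# Open the medicine box with its key

### The arm

A 6-joint arm with a two-finger parallel gripper is mounted at the origin on a cart in front of the work surface, level with it; the furniture and walls round the work are solid. World frame = base frame: x ahead of the robot, y to its left, z up, the work surface at z = 0. Lengths are in m, angles in rad, forces in N, time in s.
With the tool pointing down it reaches from about 0.375 to 0.975 m from the base axis. Payload 3.8 kg.
Tool frame: the origin (TCP) lies at the very end of the fingers, on their centre line; the grasp point (between the pads) lies 19 mm behind it; z points along the fingers, y is the line along which they close (so a half turn about z gives the same grasp; the last joint's range is limited). The gripper opens to 85 mm and grips with 20 to 120 N. Pads are 22 mm wide; open, the fingers measure 114 mm over their backs; the gripper's body (76 mm by 85 mm) begins 54 mm behind the grasp point. The pads swing forward as they close: fully open they stand 13 mm farther back than shut.
Start: joints at [1.081, 0.264, 1.604, -0, 1.274, -0.037], TCP at [0.295, 0.607, 0.231] pointing down, gripper open.
Joint ranges: [-2.63, 2.63], [-0.94, 2.18], [0.31, 2.57], [-1.31, 4.45], [0, 2.66], [-2.55, 2.55]. Speed limits (rad/s): [2.57, 2.57, 3.14, 3.14, 3.14, 3.14].

### API

Orientations are given as a rotation vector (axis times angle).
In Python, from workcell import * gives the robot as it stands.
- The arm moves only by the shell command python3 -m crank 'ROWS' [OPENING] [FORCE]. ROWS is JSON, a list that holds one entry, the list of rows, each a list of 6 numbers: the shift along the tool's x, y, z in cm, then the turn, a rotation vector about the tool's x, y, z in rad. In form: [[[dx, dy, dz, ax, ay, az], ...]]. A call has 1 to 8 rows; each row shifts and turns the commanded pose from where the row before left it, along the tool's axes as they then stand; what a row does not reach is not made up. A row lasts 1/12 s, in which the tool goes at most 41.7 mm and 7.16 degrees, less where a joint would pass 70% of its speed; a pose out of reach is approached as far as the arm can. A call with a gripper value outside its range is refused whole. OPENING is the finger opening in cm, from 0 to 8.54, set as the call begins (- or left out, the last holds). The fingers move at their own pace and stop on an object; FORCE is the grip in N (left out, the last holds). Time passes only in rows, so rows that do not move let the fingers close. It gives the time, the measured TCP pose, the force, the opening and the grip force at its end, in the units of the state.
- read_state(): the state, without advancing time (a new reading comes with each control period).
- read_camera(name): name is "scene" or "top" or "wrist"; returns the picture (384x512x3 uint8, blue, green, red); there is no depth.
- camera_model(name): a dict with "camera_matrix" (3x3 intrinsics, pixels), "R" (3x3) and "t" (3): a world point X has camera coordinates R X + t. Camera axes: x right, y down, z forward; pixel columns grow to the right and rows downward; lengths in m; the calibration is good to about 2 mm. A picture is of the moment at which its call begins: read the wrist's pose just before it. camera_model takes no time and is no camera call; for the wrist camera it gives the pose at the moment of the call.
- finish_job(): hands the job in; it is judged then, once.
The state is a dict: "time": time; "q": joint angles; "joint_vel": joint speeds; "joint_torque": joint torques, N m; "tool_pos": TCP position; "tcp_rot": TCP orientation; "wrist_force": force on the tool from outside, world axes, zero at the start; "torque": the same for the moment, N m; "width": opening from 0.0 (shut) to 1.0 (fully open); "grip_force": force on a finger pad.
Only numpy, scipy, OpenCV 4.12 (cv2) and the standard library are available. Lean on these libraries where they do the work, as an engineer would, in place of code of your own. Each camera call takes 0.05 s, during which the arm holds its last target. There are 200 camera calls.

### The job

Open the locked grey medicine box with the round-headed key that stands in the wooden key block: with the lid shut, push the key fully home in the keyhole, wiggling it past the sticky pins if it catches, then turn it a quarter turn clockwise against its spring. The lid has no handle, so keep the key turned, lift the front of the lid about two fingers' width with the key itself, and finish like that, still gripping the turned key with the lid held up by it alone. Leave the square-headed key and everything else on the worktop where it is.

Things in the scene. Friction and masses are not known exactly. Their poses are not given: they have to be found in the camera images.
- round_key: The key to use, loose, 45 g, steel, round black head. Origin at the blade's tip on the shank axis; z up to the head, x across the head's thickness, y its width. Blade z 0-13 mm, 6 mm thick (x), 19 mm wide (y), lowest 5 mm tapered to 1.6 x 15; shank 6 mm round to z 34; collar 14 x 24 mm, z 34-39, rests on the key block. Same after a half turn about z.
- round_key_bow (a point): Centre of the round key's head, where it is gripped: black plastic disc 34 mm across, 9 mm thick along x, 55 mm above the key's tip on its axis (its rim 38 to 72 mm above the tip). Axes as for the key.
- square_key: A key of another lock, loose; leave it alone. Like the round one, but its black head is a rounded rectangle (30 wide, 34 tall, 9 mm thick) and its blade is 26 mm wide, too wide for this keyhole. Origin at its tip, axes as for the other key.
- key_block: Wooden key block, fixed, 130 mm in x, 50 in y, 44 tall; origin at the centre of its underside. Two slots (29 mm in x, 9 in y, 40 deep) centred at x = +32 and -32 mm hold the keys upright, tips 10 mm above the worktop, heads above the block; which key is in which slot varies. They lift straight out.
- med_box: Grey steel medicine box, heavy, does not move: 168 mm in x, 216 in y, 78 tall with the lid shut; origin at the centre of its underside. The lock is near its front, which faces its own -x. The lid's hinge line runs along y at x = +84.5, z = 74.5 mm in its frame.
- keyhole (a point): Centre of the keyhole's mouth, on top of the square steel plate (40 x 40 mm, 4 mm proud of the lid), 132.5 mm in front of the hinge. Axes those of the lid: z out of it, parallel to the box's while shut. Slot 8 mm wide in x, 21.5 long in y, 3 mm countersink. It ends 24 mm below the mouth; the key is home, and can turn, when its tip is 21 mm or more below the mouth.
- lock_plug (a joint): Turn of the lock in rad, 0 at rest (slots in line), growing clockwise seen from above, stop at 1.62; latch free above 1.0. The key has about 6 degrees of play in it; a spring drives it back (0.1 N m at a quarter turn). Sprung pins 10 to 15 mm deep resist the blade: about 10 to 15 N straight, less while wiggled a few degrees about its axis.
- lid (a joint): Opening of the lid in rad, 0 shut, growing as its front rises; two fingers' width at the front is about 0.2. It weighs about 0.5 kg, has no spring, falls shut when let go and is latched until the key is turned. The turned key cannot be pulled out: it rises 3 mm, then lifts the lid.
- lemon: Bystander: yellow lemon, 71 x 53 x 51 mm, loose, near the front edge; origin at the centre of its underside.
- garlic: Bystander: garlic bulb, 60 x 57 x 58 mm, loose, behind; origin at the centre of its underside.
- spice_red: Bystander: glass spice jar with black cap, 41 mm across, 105 mm tall, loose, behind the key block; the one nearer the hob; origin at the centre of its underside.
- spice_green: Bystander: glass spice jar with black cap, 41 mm across, 105 mm tall, loose, behind the key block; the one farther from the hob; origin at the centre of its underside.
- peeler: Bystander: vegetable peeler, 170 x 25 x 18 mm, loose, lying in front of the hob; origin at the centre of its underside.
Mind the look-alikes: they are no part of the job. What is shaped like the round_key but green or white is not meant.

How it is judged:
By the outcome, as a careful person would: the job done as asked, in the order asked, and still so for the second after the job is handed in, while the arm keeps its last pose, push and grip.
It also fails if it takes over 45 s, if anything falls off the work surface, if the arm or the gripper's body presses on something with over 40 N, if the wrist force passes 120 N, or if a joint passes its speed limit or range.

## Working session

There is one attempt and no reset: what is moved stays moved. The work goes in short steps, Python scripts to look and compute and a shell command to move; the robot and the scene stay as the last step left them, time stands still between calls to the robot, and variables do not carry over. Pictures are saved under pics/ and viewed, at most 10 in all, crops included, and the job is handed in when it is done.

```bash
mkdir -p pics; ls
python3 - <<'E'
from workcell import *
import cv2,numpy as np
s=read_state();print(s)
for n in ("scene","top"):
    im=read_camera(n);cv2.imwrite(f"pics/{n}0.png",im);m=camera_model(n);print(n,m)
E
```

```text
pics
{'time': 0.0, 'q': array([ 1.08108937e+00,  2.64780077e-01,  1.60539544e+00, -9.11832437e-06,
        1.27365686e+00, -3.68860638e-02]), 'joint_vel': array([ 0.00096704,  0.00117731,  0.00067009, -0.0007191 , -0.00127832,
        0.00148312]), 'joint_torque': array([-7.95944816e-04, -5.15101647e+01, -3.67320192e+01, -1.15824751e-04,
        1.25357255e-02,  1.30751111e-06]), 'tool_pos': array([0.29496853, 0.60633055, 0.22993228]), 'tcp_rot': array([-0.70509448, -3.06085367,  0.00339985]), 'wrist_force': array([ 0.16016783,  0.55231531, -0.57364226]), 'torque': array([-0.06326068,  0.04431572, -0.00021465]), 'grip_force': 0.0, 'width': 0.9996124680686057}
scene {'camera_matrix': array([[361.49726498,   0.        , 253.97492062],
       [  0.        , 361.49726498, 192.91806483],
       [  0.        ,   0.        ,   1.        ]]), 'R': array([[ 0.77599819, -0.63034709, -0.02212112],
       [-0.33490616, -0.3820646 , -0.86131557],
       [ 0.53447607,  0.67578782, -0.50758857]]), 't': array([-0.44522109,  0.25174748,  0.61838255])}
top {'camera_matrix': array([[434.91718588,   0.        , 256.8248388 ],
       [  0.        , 434.91718588, 181.01236067],
       [  0.        ,   0.        ,   1.        ]]), 'R': array([[-1.91219219e-02, -9.99817129e-01, -2.46665895e-04],
       [-9.94069347e-01,  1.90384082e-02, -1.07068544e-01],
       [ 1.07053661e-01, -1.80215334e-03, -9.94251611e-01]]), 't': array([-0.00251939,  0.55322964,  1.29449851])}
```

View pics/top0.png

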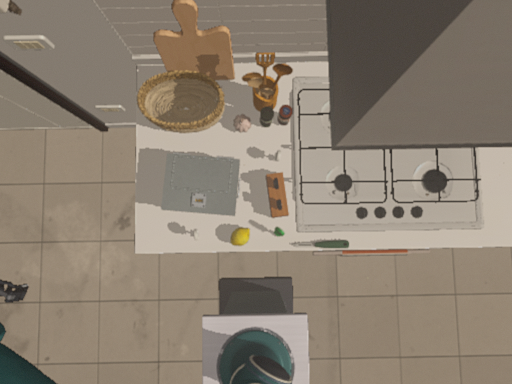

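View pics/scene0.png

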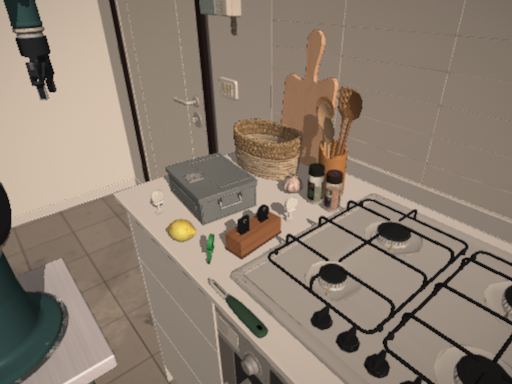

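The top view shows the box at about (200,185), its plate at (199,200) and the key block at (277,195), with key heads at (276,183) and (278,204). In the scene view the heads are at (243,224) and (263,212). I'll enlarge both views to tell round from square.

```bash
cat > h.py <<'E'
import numpy as np,cv2
from workcell import *
def ray(m,uv):
    d=np.linalg.inv(m["camera_matrix"])@[uv[0],uv[1],1.]
    return -m["R"].T@m["t"], m["R"].T@d
def onz(m,uv,z):
    c,d=ray(m,uv); return c+d*(z-c[2])/d[2]
def tri(a,b):
    A=np.zeros((3,3));v=np.zeros(3)
    for c,d in (a,b):
        d=d/np.linalg.norm(d);P=np.eye(3)-np.outer(d,d);A+=P;v+=P@c
    return np.linalg.solve(A,v)
E
python3 - <<'E'
from h import *
t=cv2.imread("pics/top0.png");s=cv2.imread("pics/scene0.png")
a=cv2.resize(t[145:225,155:295],None,fx=5.5,fy=5.5,interpolation=cv2.INTER_CUBIC)[:, :770]
b=cv2.resize(s[195:260,215:290],(400,346),interpolation=cv2.INTER_CUBIC)
cv2.imwrite("pics/ta.png",a);cv2.imwrite("pics/sb.png",b)
mt=camera_model("top");ms=camera_model("scene")
for uv,z in [((199,200),.082),((276,183),.08),((278,204),.08),((277,195),.044)]:print(uv,onz(mt,uv,z).round(3))
for uv in ((243,224),(263,212)):print(uv,onz(ms,uv,.065).round(3))
E
```

```text
(199, 200) [0.495 0.156 0.082]
(276, 183) [ 0.541 -0.069  0.08 ]
(278, 204) [ 0.479 -0.073  0.08 ]
(277, 195) [ 0.508 -0.073  0.044]
(243, 224) [ 0.478 -0.083  0.065]
(263, 212) [ 0.541 -0.075  0.065]
```

View pics/ta.png

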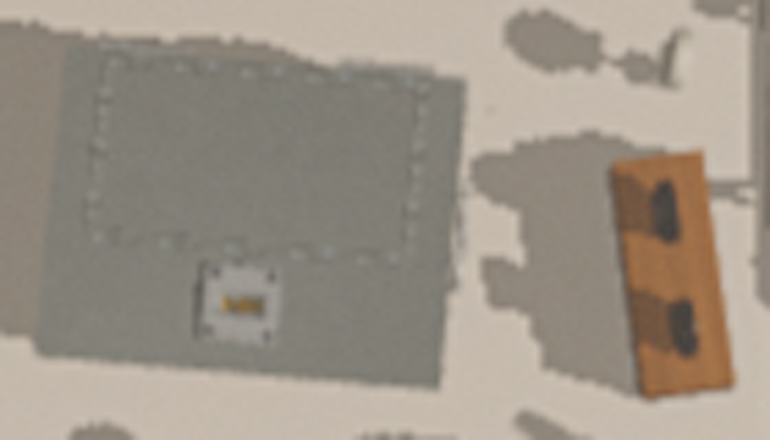

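View pics/sb.png

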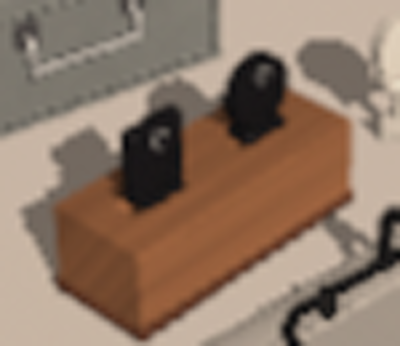

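The far key at scene (263,212), top (276,183), has the round head, and the near one at scene (243,224) is the square key. The keyhole slot is at crop (242,303), long along the image horizontal. Next I'll measure the yaws and work out the hover move.

```bash
cat >> h.py <<'E'
from scipy.spatial.transform import Rotation as Ro
def rel(pos,a=None,s=None):
    """shift in tool cm and yaw turn (tool z) to reach world pos, tool-x heading a"""
    s=s or read_state();R=Ro.from_rotvec(s["tcp_rot"]).as_matrix()
    a0=np.arctan2(R[1,0],R[0,0])
    print("a0",round(a0,3),"shift cm",(R.T@(np.array(pos)-s["tool_pos"])*100).round(2),"az",None if a is None else round(a0-a,3), "tiltz",R[:,2].round(3))
def mask(im,lo,hi): return cv2.inRange(cv2.cvtColor(im,cv2.COLOR_BGR2HSV),lo,hi)
def rect(m,roi=None):
    k=np.zeros_like(m)
    if roi: x0,y0,x1,y1=roi;k[y0:y1,x0:x1]=m[y0:y1,x0:x1]
    else: k=m
    c=max(cv2.findContours(k,cv2.RETR_EXTERNAL,cv2.CHAIN_APPROX_NONE)[0],key=cv2.contourArea)
    return cv2.minAreaRect(c),cv2.contourArea(c)
E
python3 - <<'E'
from h import *
t=cv2.imread("pics/top0.png");mt=camera_model("top")
hs=cv2.cvtColor(t,cv2.COLOR_BGR2HSV);print(hs[210,279],hs[180,200],hs[194,193],hs[230,150])
r,A=rect(mask(t,(4,100,30),(18,255,255)),(255,165,300,225))
p=cv2.boxPoints(r);print("block",r,A);P=np.array([onz(mt,q,.044) for q in p]);print(P.round(3),P.mean(0))
r,A=rect(mask(t,(30,0,60),(110,70,160)),(150,145,250,222))
p=cv2.boxPoints(r);print("box",r,A);P=np.array([onz(mt,q,.078) for q in p]);print(P.round(3),P.mean(0))
m=camera_model("wrist");s=read_state();R=Ro.from_rotvec(s["tcp_rot"]).as_matrix()
print("cam in tool",R.T@(-m["R"].T@m["t"]-s["tool_pos"]),(R.T@m["R"].T).round(2),m["camera_matrix"][0])
rel([.541,-.072,.2],0.1)
E
```

```text
[ 13 131 138] [ 23  24 128] [ 15  20 126] [ 16  31 197]
block ((276.8144226074219, 194.35809326171875), (43.08536911010742, 16.586545944213867), 82.40535736083984) 648.5
[[ 0.572 -0.04   0.044]
 [ 0.578 -0.09   0.044]
 [ 0.449 -0.104  0.044]
 [ 0.443 -0.055  0.044]] [ 0.51044778 -0.0722701   0.044     ]
box ((184.25001525878906, 188.74998474121094), (2.8284268379211426, 0.7071067094802856), 45.0) 0.5
[[0.531 0.204 0.078]
 [0.533 0.202 0.078]
 [0.527 0.196 0.078]
 [0.525 0.198 0.078]] [0.52916994 0.19984535 0.078     ]
cam in tool [ 6.87579411e-02  2.01694884e-05 -1.42926195e-01] [[-0.   -0.96 -0.28]
 [ 1.   -0.   -0.  ]
 [ 0.   -0.28  0.96]] [292.4181749    0.         254.48260546]
a0 2.689 shift cm [-51.8  -50.23   3.11] az 2.589 tiltz [-0.001 -0.002 -1.   ]
```

```bash
python3 -m crank '[[[-2.87,-2.79,0.17,0,0,0],[-2.87,-2.79,0.17,0,0,0],[-2.87,-2.79,0.17,0,0,0],[-2.87,-2.79,0.17,0,0,0],[-2.87,-2.79,0.17,0,0,0],[-2.87,-2.79,0.17,0,0,0],[-2.87,-2.79,0.17,0,0,0],[-2.87,-2.79,0.17,0,0,0]]]' && python3 -m crank '[[[-2.87,-2.79,0.17,0,0,0],[-2.87,-2.79,0.17,0,0,0],[-2.87,-2.79,0.17,0,0,0],[-2.87,-2.79,0.17,0,0,0],[-2.87,-2.79,0.17,0,0,0],[-2.87,-2.79,0.17,0,0,0],[-2.87,-2.79,0.17,0,0,0],[-2.87,-2.79,0.17,0,0,0]]]' && python3 -m crank '[[[-2.87,-2.79,0.17,0,0,0],[-2.87,-2.79,0.17,0,0,0],[0,0,0,0,0,0.123],[0,0,0,0,0,0.123],[0,0,0,0,0,0.123],[0,0,0,0,0,0.123],[0,0,0,0,0,0.123],[0,0,0,0,0,0.123]]]' && python3 -m crank '[[[0,0,0,0,0,0.123],[0,0,0,0,0,0.123],[0,0,0,0,0,0.123],[0,0,0,0,0,0.123],[0,0,0,0,0,0.123],[0,0,0,0,0,0.123],[0,0,0,0,0,0.123],[0,0,0,0,0,0.123]]]' && python3 -m crank '[[[0,0,0,0,0,0.123],[0,0,0,0,0,0.123],[0,0,0,0,0,0.123],[0,0,0,0,0,0.123],[0,0,0,0,0,0.123],[0,0,0,0,0,0.123],[0,0,0,0,0,0.123],[0,0,0,0,0,0]]]'
python3 - <<'E'
from h import *
rel([.542,-.0687,.2],.112)
m=camera_model("wrist");im=read_camera("wrist");cv2.imwrite("pics/w1.png",im);np.save("w1.npy",m,allow_pickle=True)
p=m["camera_matrix"]@(m["R"]@np.array([.542,-.0687,.082])+m["t"]);print("predicted head",p/p[2])
E
```

```text
time: 0.77
tool_pos: [0.404, 0.3038, 0.2172]
tcp_rot: [-0.704, -3.061, 0.001]
wrist_force: [1.0, -0.1, 0.1]
width: 1.002
grip_force: 0.0
time: 1.43
tool_pos: [0.5128, 0.0027, 0.2038]
tcp_rot: [-0.705, -3.061, -0.0]
wrist_force: [1.4, 0.7, -0.8]
width: 0.994
grip_force: 0.0
time: 2.1
tool_pos: [0.5397, -0.0707, 0.2]
tcp_rot: [-1.77, -2.594, 0.001]
wrist_force: [-0.6, -0.1, 0.4]
width: 0.998
grip_force: 0.0
time: 2.77
tool_pos: [0.5397, -0.0705, 0.2001]
tcp_rot: [-2.785, -1.451, 0.001]
wrist_force: [1.0, -0.8, 0.2]
width: 1.002
grip_force: 0.0
time: 3.43
tool_pos: [0.5397, -0.0705, 0.2001]
tcp_rot: [-3.137, -0.161, 0.002]
wrist_force: [-0.5, 0.5, -0.1]
width: 1.002
grip_force: 0.0
a0 0.103 shift cm [ 0.25 -0.16  0.01] az -0.009 tiltz [-0.001  0.    -1.   ]
predicted head [251.9746914  182.61129947   1.        ]
```

View pics/w1.png

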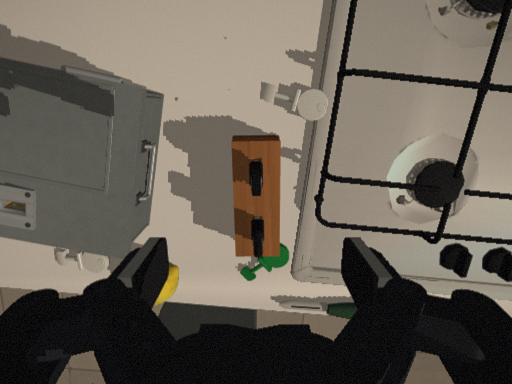

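The wrist view shows the block at about (256,195), with the round key's head at (257,178), close to the predicted (252,183). The square key is at (257,237). I'll refine the head's position and yaw.

Run:
```python
from h import *
im=cv2.imread("pics/w1.png");m=np.load("w1.npy",allow_pickle=True).item()
bm=mask(im,(4,100,40),(18,255,255));bm[258:]=0;bm[:,:225]=0;bm[:,290:]=0
r,A=rect(bm);P=np.array([onz(m,q,.044) for q in cv2.boxPoints(r)]);print("block",P.round(4),P.mean(0).round(4),r)
d=P[1]-P[2] if np.linalg.norm(P[1]-P[2])>.09 else P[0]-P[1];print("yaw",np.arctan2(d[1],d[0]))
for roi in ((245,150,270,205),(245,205,270,256)):
    k=cv2.inRange(cv2.cvtColor(im,cv2.COLOR_BGR2GRAY),0,40)
    r,A=rect(k,roi);print(r,A,[onz(m,r[0],z).round(4) for z in(.065,.075)])
    k2=np.zeros_like(k);k2[roi[1]:roi[3],roi[0]:roi[2]]=k[roi[1]:roi[3],roi[0]:roi[2]]
    for v in range(roi[1],roi[3],5):
        u=np.nonzero(k2[v])[0]
        if len(u):print(v,u.min(),u.max(),end='; ')
    top=np.nonzero(k2.any(1))[0];print("rows",top.min(),top.max())
```

```text
block [[ 0.5793 -0.0434  0.044 ]
 [ 0.5844 -0.0926  0.044 ]
 [ 0.4506 -0.1096  0.044 ]
 [ 0.4449 -0.0541  0.044 ]] [ 0.5148 -0.0749  0.044 ] ((255.5, 195.0), (120.0, 49.0), 90.0)
yaw 0.12640484242084873
((255.5, 177.0), (36.0, 13.0), 90.0) 365.5 [array([ 0.5435, -0.0719,  0.065 ]), array([ 0.5459, -0.0716,  0.075 ])]
160 252 260; 165 249 262; 170 249 262; 175 249 262; 180 249 260; 185 250 260; 190 252 260; 195 253 259; rows 159 195
((257.0, 236.0), (38.0, 12.0), 90.0) 356.5 [array([ 0.4811, -0.0799,  0.065 ]), array([ 0.4858, -0.0793,  0.075 ])]
220 251 262; 225 251 263; 230 251 263; 235 251 263; 240 253 261; 245 254 261; 250 254 261; 255 255 261; rows 217 255
```

```bash
python3 -m crank '[[[0.4,0.1,2,0,0,-0.02],[0,0,2,0,0,0],[0,0,2,0,0,0],[0,0,2,0,0,0],[0,0,0.5,0,0,0],[0,0,0,0,0,0],[0,0,0,0,0,0]]]'
python3 - <<'E'
from h import *
m=camera_model("wrist");rel([.544,-.071,.115],.125);im=read_camera("wrist");cv2.imwrite("pics/w2.png",im);np.save("w2.npy",m,allow_pickle=True)
p=lambda X:(lambda v:(v/v[2])[:2].round(1))(m["camera_matrix"]@(m["R"]@np.array(X)+m["t"]))
print(p([.544,-.071,.082]),p([.544,-.071,.065]),p([.51,-.0742,.044]))
E
```

```text
time: 4.07
tool_pos: [0.5443, -0.0712, 0.1159]
tcp_rot: [-3.135, -0.2, 0.0]
wrist_force: [0.4, 0.0, 0.3]
width: 0.995
grip_force: 0.0
a0 0.127 shift cm [-0.03 -0.02  0.09] az 0.002 tiltz [-0.  0. -1.]
[253.  219.7] [253.1 210.7] [251.9 241.5]
```

View pics/w2.png

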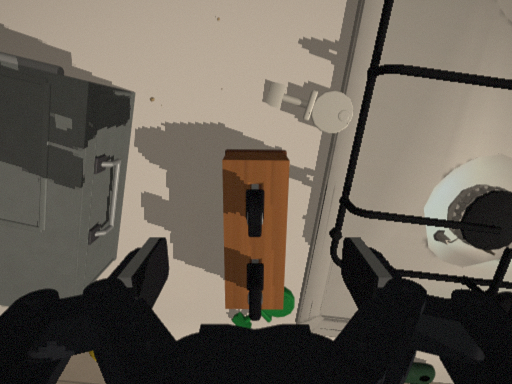

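The round head is centred at about (255.5,212) against a predicted (253,212), so a 1.5 mm shift along tool y is needed. I'll narrow the fingers, because the hob is close, then descend and grip.

```bash
python3 -m crank '[[[0,0.15,1,0,0,0],[0,0,1,0,0,0],[0,0,1,0,0,0],[0,0,1,0,0,0],[0,0,1,0,0,0],[0,0,1,0,0,0],[0,0,0.5,0,0,0],[0,0,0,0,0,0]]]' 4 && python3 -m crank '[[[0,0,0,0,0,0],[0,0,0,0,0,0],[0,0,0,0,0,0],[0,0,0,0,0,0],[0,0,0,0,0,0],[0,0,0,0,0,0]]]' 0 80
```

```text
time: 4.78
tool_pos: [0.5428, -0.0724, 0.0485]
tcp_rot: [-3.134, -0.197, 0.006]
wrist_force: [-0.6, 0.2, -0.7]
width: 0.47
grip_force: 0.0
time: 5.28
tool_pos: [0.5449, -0.0728, 0.0513]
tcp_rot: [3.135, 0.197, 0.002]
wrist_force: [-0.3, 0.4, -0.2]
width: 0.094
grip_force: 79.0
```

```bash
python3 -m crank '[[[0,0,-1,0,0,0],[0,0,-2,0,0,0],[0,0,-2,0,0,0],[0,0,-2.5,0,0,0],[0,0,-2.5,0,0,0],[0,0,-2,0,0,0],[-0.35,-3.9,0,0,0,0],[-0.35,-3.9,0,0,0,0]]]' && python3 -m crank '[[[-0.35,-3.9,0,0,0,0],[-0.35,-3.9,0,0,0,0],[-0.35,-3.9,0,0,0,0],[-0.35,-3.9,0,0,0,0],[0,0,0,0,0,-0.122],[0,0,0,0,0,-0.122],[0,0,0,0,0,-0.122],[0,0,0,0,0,-0.122]]]' && python3 -m crank '[[[0,0,0,0,0,-0.122],[0,0,0,0,0,-0.122],[0,0,0,0,0,-0.122],[0,0,0,0,0,-0.122],[0,0,0,0,0,-0.122],[0,0,0,0,0,-0.122],[0,0,0,0,0,-0.122],[0,0,0,0,0,0]]]'
python3 - <<'E'
from h import *
rel([.495,.156,.17],1.468);m=camera_model("wrist");im=read_camera("wrist");cv2.imwrite("pics/w3.png",im);np.save("w3.npy",m,allow_pickle=True)
E
```

```text
time: 5.95
tool_pos: [0.5297, 0.0031, 0.1741]
tcp_rot: [3.135, 0.191, 0.009]
wrist_force: [1.3, 0.1, -0.9]
width: 0.089
grip_force: 79.0
time: 6.62
tool_pos: [0.4939, 0.1574, 0.1714]
tcp_rot: [2.991, 0.96, 0.001]
wrist_force: [-0.0, 0.2, 0.0]
width: 0.091
grip_force: 78.9
time: 7.28
tool_pos: [0.4942, 0.1568, 0.1714]
tcp_rot: [2.33, 2.107, 0.001]
wrist_force: [0.3, 0.4, -0.8]
width: 0.092
grip_force: 78.9
a0 1.471 shift cm [-0.07  0.09  0.14] az 0.003 tiltz [ 0.  0. -1.]
```

View pics/w3.png

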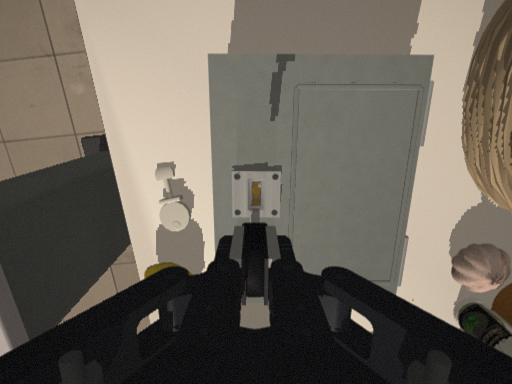

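The plate spans about (232,170) to (281,217) and the slot is at about (256,194). The key blade is just below it, at about (255,215). I'll compute the plate centre and yaw from the bright mask.

Run:
```python
from h import *
im=cv2.imread("pics/w3.png");m=np.load("w3.npy",allow_pickle=True).item()
hs=cv2.cvtColor(im,cv2.COLOR_BGR2HSV);print(hs[180,240],hs[210,245],hs[150,240],hs[194,256])
v=hs[...,2];k=((v>165)*255).astype(np.uint8)
r,A=rect(k,(222,160,292,214));print("plate",r,A)
d=mask(im,(8,90,60),(35,255,255));r2,A2=rect(d,(240,172,272,212));print("slot",r2,A2,[onz(m,r2[0],z).round(4) for z in(.082,.075,.058)])
# plate edges: bright transitions
for row in (178,185,205):print(row,"edges",[u for u in range(222,292) if k[row,u]!=k[row,u-1]])
for col in (238,243,272,277):print(col,"edges",[u for u in range(155,235) if k[u,col]!=k[u-1,col]])
c=cv2.resize(im[150:240,205:305],(800,720)[:2] if 0 else (660,594),interpolation=cv2.INTER_CUBIC);cv2.imwrite("pics/w3c.png",c)
s=read_state();p=lambda X:(lambda v:(v/v[2])[:2].round(1))(m["camera_matrix"]@(m["R"]@np.array(X)+m["t"]))
print("tip pred",p(s["tool_pos"]-[0,0,.0413]),"TCP",s["tool_pos"])
```

```text
[ 21  23 147] [ 23  22 152] [ 28  27 114] [ 19 177 108]Traceback (most recent call last):
  File "<stdin>", line 5, in <module>
  File "h.py", line 24, in rect
    c=max(cv2.findContours(k,cv2.RETR_EXTERNAL,cv2.CHAIN_APPROX_NONE)[0],key=cv2.contourArea)
ValueError: max() iterable argument is empty
```

Run:
```python
from h import *
im=cv2.imread("pics/w3.png");m=np.load("w3.npy",allow_pickle=True).item()
v=cv2.cvtColor(im,cv2.COLOR_BGR2HSV)[...,2];k=((v>130)*255).astype(np.uint8)
d=mask(im,(8,90,60),(35,255,255));r2,A2=rect(d,(240,172,272,212));print("slot",r2,A2,[onz(m,r2[0],z).round(4) for z in(.082,.075,.058)])
for row in (178,185,205):print(row,"edges",[u for u in range(222,292) if k[row,u]!=k[row,u-1]])
for col in (238,243,272,277):print(col,"edges",[u for u in range(155,235) if k[u,col]!=k[u-1,col]])
cv2.imwrite("pics/w3c.png",cv2.resize(im[150:240,205:305],(660,594),interpolation=cv2.INTER_CUBIC))
s=read_state();p=lambda X:(lambda v:(v/v[2])[:2].round(1))(m["camera_matrix"]@(m["R"]@np.array(X)+m["t"]))
print("tip pred",p(s["tool_pos"]-[0,0,.0413]),"TCP",s["tool_pos"])
```

```text
slot ((256.0, 192.5), (21.0, 8.0), 90.0) 103.0 [array([0.4964, 0.1569, 0.082 ]), array([0.4962, 0.1548, 0.075 ]), array([0.4958, 0.1498, 0.058 ])]
178 edges [232, 234, 240, 272, 278, 281]
185 edges [232, 248, 259, 261, 262, 280]
205 edges [232, 248, 264, 280]
238 edges [171, 172, 180, 209, 216, 217]
243 edges [171, 218]
272 edges [172, 175, 179, 210, 215, 218]
277 edges [172, 174, 179, 211, 214, 218]
tip pred [253.2 213.3] TCP [0.4942285  0.15684393 0.17131248]
```

View pics/w3c.png

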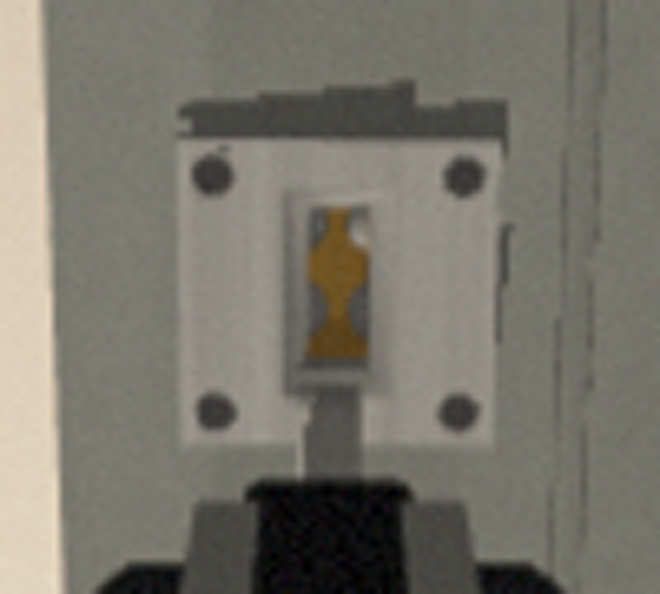

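The slot's countersink is centred at about (256.0,194.5) in the full picture. The blade is centred at u≈255.4 with its tip edge at v≈209. I'll compare that with the predicted tip edge to find the in-hand or camera bias.

Run:
```python
from h import *
im=cv2.imread("pics/w3.png");m=np.load("w3.npy",allow_pickle=True).item()
s=read_state();R=Ro.from_rotvec(s["tcp_rot"]).as_matrix()
p=lambda X:(lambda v:(v/v[2])[:2].round(1))(m["camera_matrix"]@(m["R"]@np.array(X)+m["t"]))
T=lambda x,y,z:s["tool_pos"]+R@[x,y,z]
print("tip edge",p(T(.0075,0,.0413)),"shoulder",p(T(.0095,0,.0363)),"blade top",p(T(.0095,0,.0283)),"collar edge",p(T(.012,0,.0073)),p(T(.012,0,.0023)), "head edge",p(T(.017,0,-.014)))
print(im[196:232,253:259].mean((1,2)).round(0).astype(int))
print("plate c",[onz(m,(256.2,194.4),.082).round(4)],"px of 40mm plate corners v:",p([.4960,.1555+.02,.082]),p([.4960,.1555-.02,.082]))
```

```text
tip edge [253.2 202.7] shoulder [253.2 202.2] blade top [253.1 206.3] collar edge [253.  214.7] [252.9 218.1] head edge [252.7 220.9]
[ 74  73  68  63  61  61  61  62  66  74  97 101  80  68  71  75  80  81
  82  81  82  82  80  81  83  81  56  23   8  13  14  12  10  10  13  13]
plate c [array([0.4964, 0.1552, 0.082 ])] px of 40mm plate corners v: [253.3 170.7] [258.1 216.6]
```

```bash
python3 -m crank '[[[0.29,0.07,1,0,0,0],[0,0,1,0,0,0],[0,0,1,0,0,0],[0,0,0.8,0,0,0],[0,0,0,0,0,0],[0,0,0,0,0,0]]]'
python3 - <<'E'
from h import *
s=read_state();m=camera_model("wrist");im=read_camera("wrist");cv2.imwrite("pics/w4.png",im);np.save("w4.npy",m,allow_pickle=True)
R=Ro.from_rotvec(s["tcp_rot"]).as_matrix()
cv2.imwrite("pics/w4c.png",cv2.resize(im[165:265,200:310],(660,600),interpolation=cv2.INTER_CUBIC))
p=lambda X:(lambda v:(v/v[2])[:2].round(1))(m["camera_matrix"]@(m["R"]@np.array(X)+m["t"]))
T=lambda x,y,z:s["tool_pos"]+R@[x,y,z]
for x in (0,-.0045):print(x,"tip",p(T(x+.0075,0,.0413)),"shoulder",p(T(x+.0095,0,.0363)),"collar",p(T(x+.012,0,.0073)))
c=np.array([.4964,.1552,.082]);b=np.array([-.1,.995,0]);print("slot far/near",p(c+b*.01075),p(c),p(c-b*.01075),"sink",p(c+b*.014),"plate",p(c+b*.02),s["tool_pos"])
E
```

```text
time: 7.83
tool_pos: [0.4942, 0.1593, 0.1312]
tcp_rot: [-2.332, -2.103, 0.004]
wrist_force: [-0.1, -0.8, -0.7]
width: 0.089
grip_force: 78.9
0 tip [253.1 202.8] shoulder [253.1 202.3] collar [252.8 214.8]
-0.0045 tip [253.1 209.2] shoulder [253.1 208.9] collar [252.8 222.4]
slot far/near [254.  200.2] [257.1 214.5] [260.2 228.4] sink [253.1 195.8] plate [251.3 187.6] [0.49419398 0.15934837 0.13121078]
```

View pics/w4c.png

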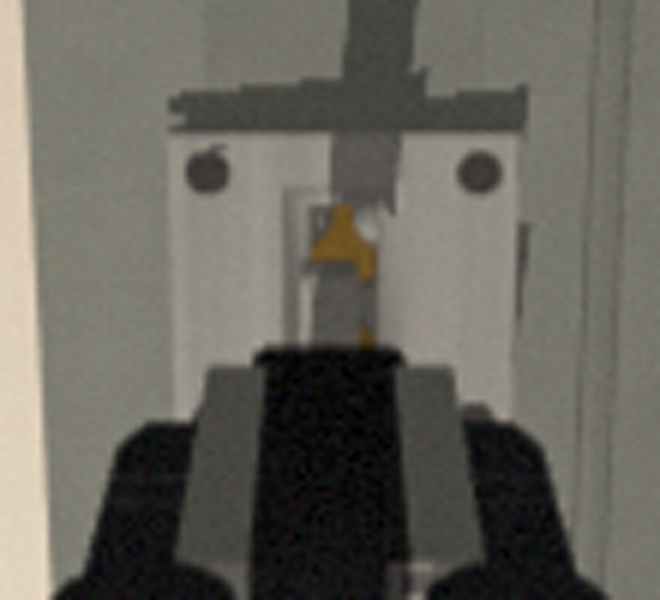

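The blade is at u≈256.0 against the slot's 257.2, so about 0.8 mm more along tool y is needed. Along tool x it is centred to within 0.5 mm: tip edge v≈208.7 against 209.2 modelled with the -4.5 mm grip offset. I'll correct and start inserting, watching the force.

```bash
python3 -m crank '[[[0.02,0.08,0,0,0,0],[0,0,0.3,0,0,0],[0,0,0.3,0,0,0],[0,0,0.2,0,0,0],[0,0,0,0,0,0]]]' && python3 -m crank '[[[0,0,0.2,0,0,0],[0,0,0.2,0,0,0],[0,0,0.1,0,0,0],[0,0,0,0,0,0]]]'; python3 -c "
from workcell import *
s=read_state();print(s['tool_pos'],s['wrist_force'],s['torque'],s['q'])"
```

```text
time: 8.3
tool_pos: [0.4956, 0.1596, 0.1241]
tcp_rot: [-2.333, -2.104, 0.001]
wrist_force: [-0.9, 0.6, 0.0]
width: 0.088
grip_force: 78.9
time: 8.63
tool_pos: [0.4958, 0.1597, 0.1193]
tcp_rot: [-2.333, -2.104, 0.001]
wrist_force: [0.4, -0.0, -0.5]
width: 0.091
grip_force: 78.9
[0.49575643 0.15970923 0.11930988] [ 0.43076694 -0.00514223 -0.50887373] [ 0.032095   -0.02253508 -0.0400598 ] [ 2.63835481e-01  7.31847435e-02  2.04404806e+00 -1.06526482e-05
  1.02496114e+00  3.66800009e-01]
```

```bash
python3 -m crank '[[[0,0,0.2,0,0,0],[0,0,0.2,0,0,0],[0,0,0.1,0,0,0],[0,0,0,0,0,0]]]' && python3 -m crank '[[[0,0,0.15,0,0,0.06],[0,0,0.15,0,0,-0.12],[0,0,0.15,0,0,0.12],[0,0,0.15,0,0,-0.12],[0,0,0.15,0,0,0.12],[0,0,0.15,0,0,-0.06],[0,0,0,0,0,0]]]'
```

```text
time: 8.97
tool_pos: [0.4957, 0.1597, 0.1143]
tcp_rot: [-2.333, -2.104, 0.001]
wrist_force: [0.3, 0.2, -0.3]
width: 0.088
grip_force: 78.9
time: 9.55
tool_pos: [0.4963, 0.16, 0.1065]
tcp_rot: [2.331, 2.106, 0.001]
wrist_force: [-0.8, 0.5, 2.9]
width: 0.091
grip_force: 79.5
```

```bash
python3 -m crank '[[[0,0,0.1,0,0,0.06],[0,0,0.1,0,0,-0.12],[0,0,0.1,0,0,0.12],[0,0,0.1,0,0,-0.12],[0,0,0.1,0,0,0.12],[0,0,0,0,0,-0.06],[0,0,0,0,0,0]]]'
```

```text
time: 10.13
tool_pos: [0.4962, 0.1599, 0.1008]
tcp_rot: [2.331, 2.105, 0.001]
wrist_force: [0.3, -0.4, 0.1]
width: 0.094
grip_force: 79.1
```

```bash
python3 -m crank '[[[0,0,0.1,0,0,0],[0,0,0.1,0,0,0],[0,0,0,0,0,0],[0,0,0,0,0,0]]]'
```

```text
time: 10.47
tool_pos: [0.4962, 0.1598, 0.099]
tcp_rot: [2.333, 2.104, 0.001]
wrist_force: [-0.0, -0.0, 2.7]
width: 0.093
grip_force: 79.7
```

```bash
python3 -m crank '[[[0,0,-0.1,0,0,0],[-0.003,0.052,0,0,0,0.12],[-0.003,0.052,0,0,0,0.12],[-0.003,0.052,0,0,0,0.12],[0,0,0,0,0,0]]]' ; python3 -c "
from workcell import *
s=read_state();print(s['wrist_force'],s['torque'],s['q'][5])"
```

```text
time: 10.88
tool_pos: [0.4974, 0.1592, 0.0995]
tcp_rot: [2.674, 1.648, -0.0]
wrist_force: [-1.1, 0.5, 0.8]
width: 0.091
grip_force: 79.2
[-1.08305147  0.51965333  0.75638146] [-0.00695074  0.03347781  0.00874954] 0.7283016588033323
```

```bash
python3 -m crank '[[[-0.003,0.052,0,0,0,0.12],[-0.003,0.052,0,0,0,0.12],[-0.003,0.052,0,0,0,0.12],[-0.003,0.052,0,0,0,0.12],[0,0,0,0,0,0]]]' ; python3 -c "
from workcell import *
s=read_state();print(s['wrist_force'],s['torque'],s['q'][5])"; python3 -m crank '[[[-0.003,0.052,0,0,0,0.12],[-0.003,0.052,0,0,0,0.12],[-0.003,0.052,0,0,0,0.12],[-0.003,0.052,0,0,0,0.12],[0,0,0,0,0,0]]]' ; python3 -c "
from workcell import *
s=read_state();print(s['wrist_force'],s['torque'],s['q'][5])"
```

```text
time: 11.3
tool_pos: [0.4987, 0.158, 0.0994]
tcp_rot: [-2.988, -0.97, 0.001]
wrist_force: [-0.9, 0.8, -0.0]
width: 0.087
grip_force: 79.1
[-0.85304211  0.78745073 -0.03168648] [0.11147386 0.1816505  0.07468046] 1.2018010018505731
time: 11.72
tool_pos: [0.4994, 0.1564, 0.0994]
tcp_rot: [-3.132, -0.235, 0.001]
wrist_force: [-2.0, 1.3, 0.8]
width: 0.086
grip_force: 79.1
[-2.03616842  1.3098332   0.77757751] [0.45099134 0.27358112 0.02882285] 1.6756697382492836
```

```bash
python3 -m crank '[[[-0.003,0.052,0,0,0,0.12],[-0.003,0.052,0,0,0,0.12],[-0.002,0.03,0,0,0,0.06],[0,0,0,0,0,0],[0,0,0,0,0,0]]]'
python3 - <<'E'
from h import *
s=read_state();print(s['wrist_force'],s['torque'],s['q'],s["tool_pos"]);R=Ro.from_rotvec(s["tcp_rot"]).as_matrix();print(R.round(4))
# lift about hinge: box axes yaw -0.103, keyhole 132.5mm before hinge at .0745
bx=np.array([np.cos(-.103),np.sin(-.103),0]);key=s["tool_pos"]+R@[-.0043,0,0]
h=key+bx*.1325;h[2]=.0745;by=np.array([-bx[1],bx[0],0]);n=12
Rl=Ro.from_rotvec(by*.02)  # + about box y lowers +x.. check sign
P=h+Rl.apply(s["tool_pos"]-h);print("dz",P[2]-s["tool_pos"][2])
for st in(.02,.1):
  Rl=Ro.from_rotvec(by*st);P=h+Rl.apply(s["tool_pos"]-h);print(st,"row",(R.T@(P-s["tool_pos"])*100).round(3),(Ro.from_matrix(R.T)*Rl*Ro.from_matrix(R)).as_rotvec().round(4))
E
```

```text
time: 12.13
tool_pos: [0.4994, 0.1552, 0.0994]
tcp_rot: [-3.133, 0.229, 0.002]
wrist_force: [-1.3, 3.4, -0.6]
width: 0.09
grip_force: 78.9
[-1.31673117  3.42172181 -0.61022633] [0.7241166  0.34186814 0.05960575] [2.53066911e-01 1.00775454e-01 2.05568076e+00 1.12199555e-03
 9.85875234e-01 1.96909005e+00] [0.49936834 0.15519747 0.09936918]
[[ 9.894e-01 -1.453e-01 -9.000e-04]
 [-1.453e-01 -9.894e-01  7.000e-04]
 [-1.000e-03 -6.000e-04 -1.000e+00]]
dz 0.0025589343686134025
0.02 row [ 0.052 -0.002 -0.256] [-0.0009 -0.02    0.    ]
0.1 row [ 0.311 -0.014 -1.268] [-0.0043 -0.0999  0.0001]
```

```bash
python3 -m crank '[[[0,0,-0.1,0,0,0],[0,0,-0.1,0,0,0],[0,0,-0.1,0,0,0],[0,0,0,0,0,0]]]' && python3 -m crank '[[[0.053,-0.002,-0.256,-0.001,-0.02,0],[0.053,-0.002,-0.256,-0.001,-0.02,0],[0,0,0,0,0,0],[0,0,0,0,0,0]]]'
```

```text
time: 12.47
tool_pos: [0.4994, 0.1551, 0.1023]
tcp_rot: [-3.132, 0.237, 0.002]
wrist_force: [-0.7, 4.8, -3.7]
width: 0.093
grip_force: 78.4
time: 12.8
tool_pos: [0.5007, 0.1549, 0.1074]
tcp_rot: [-3.13, 0.238, 0.064]
wrist_force: [-0.8, 5.1, -4.7]
width: 0.09
grip_force: 78.4
```

```bash
python3 -m crank '[[[0.053,-0.002,-0.256,-0.001,-0.02,0],[0.053,-0.002,-0.256,-0.001,-0.02,0],[0.053,-0.002,-0.256,-0.001,-0.02,0],[0.053,-0.002,-0.256,-0.001,-0.02,0],[0,0,0,0,0,0]]]' && python3 -m crank '[[[0.053,-0.002,-0.256,-0.001,-0.02,0],[0.053,-0.002,-0.256,-0.001,-0.02,0],[0.053,-0.002,-0.256,-0.001,-0.02,0],[0.053,-0.002,-0.256,-0.001,-0.02,0],[0.027,-0.001,-0.128,-0.0005,-0.01,0],[0,0,0,0,0,0],[0,0,0,0,0,0]]]'
python3 - <<'E'
from h import *
s=read_state();print(s["wrist_force"],s["torque"],s["tool_pos"]);print(Ro.from_rotvec(s["tcp_rot"]).as_matrix().round(3))
im=read_camera("wrist");sc=read_camera("scene")[140:240,140:270]
o=np.hstack([cv2.resize(im,(400,300)),cv2.resize(sc,(390,300),interpolation=cv2.INTER_CUBIC)]);cv2.imwrite("pics/end.png",o)
E
```

```text
time: 13.22
tool_pos: [0.5038, 0.1546, 0.1178]
tcp_rot: [-3.123, 0.238, 0.192]
wrist_force: [-2.2, 5.8, -3.9]
width: 0.09
grip_force: 78.5
time: 13.8
tool_pos: [0.5078, 0.1541, 0.1284]
tcp_rot: [-3.109, 0.236, 0.33]
wrist_force: [-1.9, 4.5, -4.3]
width: 0.09
grip_force: 78.4
[-1.9158881   4.46584984 -4.29061066] [ 1.00381384  0.0229139  -0.20512674] [0.50776935 0.15412544 0.12840126]
[[ 0.966 -0.15  -0.208]
 [-0.149 -0.989  0.022]
 [-0.209  0.01  -0.978]]
```

View pics/end.png

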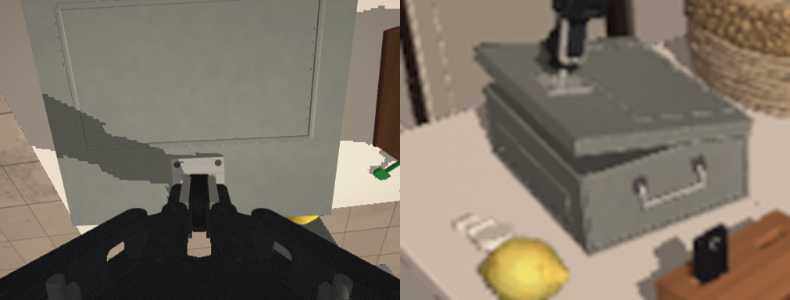

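The view shows the lid up about 2.5 cm at its front, held by the key, with the square key still in its block and the lemon undisturbed. I'll check that it holds, then hand in.

```bash
python3 -m crank '[[[0,0,0,0,0,0],[0,0,0,0,0,0],[0,0,0,0,0,0],[0,0,0,0,0,0],[0,0,0,0,0,0],[0,0,0,0,0,0],[0,0,0,0,0,0],[0,0,0,0,0,0]]]' && python3 -c "
from workcell import *
print(finish_job())"
```

```text
time: 14.57
tool_pos: [0.5077, 0.1542, 0.1284]
tcp_rot: [-3.109, 0.236, 0.329]
wrist_force: [-1.8, 4.3, -4.3]
width: 0.09
grip_force: 78.4
the job is handed in; nothing more can be done
None
```

I handed the job in at 14.6 s: the round key is home and turned about a quarter turn, and the gripper still holds it with the lid raised about 0.2 rad on it alone; I touched nothing else, but I don't have the judge's verdict.

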